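# Fetch the straightedge out of the desk organiser

### The arm

A 7-joint arm with a two-finger parallel gripper is mounted at the origin on the work surface. World frame = base frame: x ahead of the robot, y to its left, z up, the work surface at z = 0. Lengths are in m, angles in rad, forces in N, time in s.
With the tool pointing down it reaches from about 0.4 to 0.9 m from the base axis. Payload 5.5 kg.
Tool frame: the origin (TCP) lies at the very end of the fingers, on their centre line; the grasp point (between the pads) lies 19 mm behind it (manip.hold_point_z is the distance from the TCP to the grasp point, in m); z points along the fingers, y is the direction in which the jaws open and shut (so a half turn about z gives the same grasp; the last joint's range is limited). The gripper opens to 92 mm and grips with 3 to 60 N. Pads are 19 mm wide; open, the fingers measure 130 mm over their backs; the gripper's body (75 mm by 190 mm) begins 47 mm behind the grasp point.
Start: joints at [1.382, 0.501, -0.427, 1.55, 0.221, 1.138, -0.21], TCP at [0.284, -0.585, 0.227] pointing down, gripper open.
Joint ranges: [-2.88, 2.88], [-0.31, 2.03], [-1.54, 1.56], [0.2, 2.42], [-1.41, 4.55], [0.19, 2.02], [-2.57, 2.57]. Speed limits (rad/s): [2.57, 2.57, 3.14, 3.14, 3.14, 3.14, 3.14].

### API

Orientations are given as a unit quaternion [x, y, z, w].
In Python, from bench import manip, camera, close_job, spotter gives the robot as it stands.
- The arm moves only by the tool apply_moves, never from a script. Its argument "plan" is a list of rows, each a list of 3 entries, a list of its own where there are three numbers: the shift along the tool's x, y, z in units of 25 mm (1.0 is 25 mm), then the turn, a rotation vector about the tool's x, y, z in units of 5 degrees (1.0 is 5 degrees), then the opening, from -1 (shut) to 1 (fully open). In form: [[[dx, dy, dz], [rx, ry, rz], claw], ...]. A call has exactly 8 rows; each row is the pose to reach, as a shift and turn from the pose commanded when the call began, along the tool's axes at that moment; what a row does not reach only later rows make up. A row lasts 1/12 s, in which the tool goes at most 41.7 mm and 7.16 degrees, less where a joint would pass 70% of its speed; a pose out of reach is approached as far as the arm can. A call with a gripper value outside its range is refused whole. The fingers move at their own pace and stop on an object; "force" is the grip in N (left out, the last holds). Time passes only in rows, so rows that repeat a pose let the fingers close, or fill a call up. It gives the time, the measured TCP pose, the force and the opening at its end, in the units of the state.
- manip.observe(): the state, without advancing time (a new reading comes with each control period).
- camera(name): name is "scene" or "side" or "wrist"; returns a dict with "frame" (400x640x3 uint8, red, green, blue), "z_map" (400x640 float32, m along the optical axis (not along the pixel's ray), 0 where there is no reading), "intrinsics" (3x3 intrinsics, pixels), "R" (3x3) and "t" (3): a world point X has camera coordinates R X + t; the wrist camera has in their place "T_tool_cam" (4x4, takes a point from camera to tool coordinates, whose origin is the TCP and whose axes are the flange's). Camera axes: x right, y down, z forward; pixel columns grow to the right and rows downward; lengths in m; the calibration is good to about 2 mm. A picture is of the moment at which its call begins: read the wrist's pose just before it.
- close_job(): hands the job in, once; it reports no verdict.
Trained networks look in a picture, given as the dict that the camera call returned (one of the last four; its "shot" number tells which), for a name from the list of things; names that differ only in an ending like _2 or _b are one class to them, and where a whole thing is asked for, a point or a joint stands for the part that bears it (a point fixed in the world has none). Each returns a list of dicts, best first, with "confidence" (0 to 1); they miss things now and then, are a little off and sometimes report something else, mostly with a low value. They report only what shows in the picture. A call takes as long as a camera call.
- spotter.silhouettes(target, picture): "mask" (400x640 bool, what is visible of it).
- spotter.tip_of(target, picture): "centre" ([x, y, z] in m, in the coordinates of the camera as it stood for that picture, good to about 4 mm: a listed point, or the origin of a listed thing).
The state is a dict: "clock": time; "joint_pos": joint angles; "qd": joint speeds; "tau": joint torques, N m; "position": TCP position; "eef_rot": TCP orientation; "wrist_force": force on the tool from outside, world axes, zero at the start; "wrist_torque": the same for the moment, N m; "finger_gap": finger opening in m.
Only numpy, scipy, OpenCV 4.12 (cv2) and the standard library are available. Lean on these libraries where they do the work, as an engineer would, in place of code of your own. Each camera call takes 0.05 s, during which the arm holds its last target.

### The job

The aluminium straightedge with the blue grip rib lies in the plywood desk organiser, its two ends caught under the two end shelves: tilt it, bring it out diagonally through the opening between the shelves, and carry it to the sketch pad. Finish while still holding it in the gripper: level, rib up, still, with its middle over the middle of the pad and about 15 cm above it. Leave everything else on the desk and on the shelves where it is.

Things in the scene. Friction and masses are not known exactly. Their poses are not given: they have to be found in the camera images.
- organiser: Birch plywood desk organiser, fixed, 182 mm (its x) by 382 mm (its y, its length) by 89 mm high; z up, origin: centre of its underside, on the desk. Floor 8 mm, walls 6 mm thick; inside 170 mm in x, 370 mm in y. Each end is roofed by a full-width shelf, from 100 mm off the middle (y) outwards, underside 83 mm and top 89 mm above the desk
- opening (a point): Centre of the opening between the two shelves, above the organiser's middle, level with the shelf tops (89 mm above the desk); axes as the organiser's. The opening is 200 mm long in y (-100 to +100 mm). The side walls (inner faces at x = +-85 mm) are 83 mm high below the shelves but only 20 mm high along the opening
- ruler_center (a point): Centre of the loose aluminium straightedge: half-way along it, 11 mm above its underside. 280 mm long (its y); flat foot 40 mm wide (its x), 5 mm thick, and on it along the whole length a blue grip rib 14 mm wide, 17 mm high (22 mm in all; z up through the rib). It starts flat on the organiser's floor, rib up, roughly along it, both ends under the shelves
- ruler_end_a (a point): Middle of the straightedge's +y end, 140 mm from its centre, 11 mm above its underside
- ruler_end_b (a point): Middle of the straightedge's -y end, 140 mm from its centre, 11 mm above its underside
- ruler: The straightedge, rigid, 80 to 150 g, balanced at its centre; origin at the centre of its underside, axes as for ruler_center
- pad_center (a point): Centre of the top face of the white spiral-bound sketch pad, fixed flat on the desk, 210 mm (its x) by 150 mm (its y), 8 mm thick
- pad: The sketch pad; origin at the centre of its underside
- notes: Yellow block of sticky notes, 50 x 50 x 20 mm, loose on the organiser's +y shelf, at its +x side; origin at the centre of its underside. Bystander
- tape: Green tape roll lying flat, 54 mm across, 18 mm high, loose on the organiser's -y shelf, at its -x side; origin at the centre of its underside. Bystander
- mug: White mug, 76 mm across, 88 mm high, origin under its centre. Bystander
- jar: Glass jar with yellow cap, 70 mm across, 100 mm high, origin under its centre. Bystander
- pencup: Grey metal pen cup, 72 mm across, 95 mm high, pens to 145 mm, origin under its centre. Bystander
- eraser: White eraser with blue sleeve, 20 x 45 x 12 mm, loose on the organiser's +y shelf, at its -x side; origin at the centre of its underside. Bystander
- clipbox: Small red box of paper clips, 32 x 45 x 15 mm, loose on the organiser's -y shelf, at its +x side; origin at the centre of its underside. Bystander

How it is judged:
By the outcome, as a careful person would: the job done as asked, in the order asked, and still so for the second after the job is handed in, while the arm keeps its last pose, push and grip.
It also fails if it takes over 54 s, if anything falls off the work surface, if the arm or the gripper's body presses on something with over 40 N, if the wrist force passes 120 N, or if a joint passes its speed limit or range.

## Working session

There is one attempt and no reset: what is moved stays moved. The work goes in short steps, Python scripts to look and compute and a tool call to move; the robot and the scene stay as the last step left them, time stands still between calls to the robot, and variables do not carry over. Pictures are saved under pics/ and viewed, and the job is handed in when it is done.

Besides the shell and the picture viewer there is one more tool, called after "Emit:" as name(argument=value, ...), one argument or row to a line, values as JSON. apply_moves: Moves the arm, as the interface text tells. Its arguments: {"type":"object","properties":{"plan":{"type":"array","items":{"type":"array"}},"force":{"type":"number"}},"required":["plan"]}

```bash
ls; mkdir -p pics
cat > h.py <<'E'
import numpy as np, cv2
from bench import manip, camera, close_job, spotter
from scipy.spatial.transform import Rotation as Ro
def shot(name,fn):
    o=manip.observe(); c=camera(name)
    cv2.imwrite('pics/'+fn+'.png',c['frame'][:,:,::-1]); 
    if 'R' in c: c['Rw']=c['R'].T; c['tw']=-c['R'].T@c['t']
    else:
        Rt=Ro.from_quat(o['eef_rot']).as_matrix(); T=c['T_tool_cam']
        c['Rw']=Rt@T[:3,:3]; c['tw']=Rt@T[:3,3]+np.array(o['position'])
    return c
def w(c,p): return c['Rw']@np.array(p)+c['tw']
def cloud(c,mask=None):
    z=c['z_map'];v,u=np.nonzero((z>0)&(mask if mask is not None else True))
    K=c['intrinsics'];d=z[v,u]
    P=np.c_[(u-K[0,2])*d/K[0,0],(v-K[1,2])*d/K[1,1],d]
    return P@c['Rw'].T+c['tw']
E
python3 - <<'E'
from h import *
np.set_printoptions(precision=4,suppress=True)
print(manip.observe(), manip.hold_point_z)
for n in ['scene','side']:
    c=shot(n,n+'0'); print(n,c['tw'])
    for t in ['organiser','opening','ruler_center','ruler_end_a','ruler','pad_center','notes','tape','mug','jar','pencup','eraser','clipbox']:
        try:
            r=spotter.tip_of(t,c)
            print(t,[(np.round(w(c,x['centre']),4),round(x['confidence'],2)) for x in r[:3]])
        except Exception as e: print(t,e)
E
```

```text
pics
{'clock': 0.0, 'joint_pos': array([ 1.3822,  0.5018, -0.4268,  1.5515,  0.2208,  1.1383, -0.2103]), 'qd': array([ 0.0008, -0.0015, -0.001 ,  0.0004,  0.0009,  0.0014, -0.0005]), 'tau': array([ -0.0005, -56.6581,  -5.816 , -27.911 ,  -0.0686,   0.0309,
         0.0002]), 'position': array([ 0.2834, -0.5841,  0.2257]), 'eef_rot': array([ 0.9746,  0.2241, -0.0002, -0.001 ]), 'wrist_force': array([-0.4733,  0.3894,  0.646 ]), 'wrist_torque': array([0.0221, 0.0253, 0.0184]), 'finger_gap': 0.09208578533889361} 0.0188
scene [1.4348 0.2221 0.9764]
organiser [(array([0.4901, 0.2546, 0.0028]), 0.88)]
opening [(array([0.4892, 0.259 , 0.0864]), 0.62), (array([ 0.5333, -0.2637, -0.0036]), 0.26)]
ruler_center [(array([0.4771, 0.2812, 0.0179]), 0.78)]
ruler_end_a [(array([0.4317, 0.4171, 0.0179]), 0.92)]
ruler [(array([0.4796, 0.2821, 0.0032]), 0.76), (array([ 0.7508,  0.1895, -0.0033]), 0.7)]
pad_center [(array([ 0.5302, -0.2618,  0.0089]), 0.86)]
notes [(array([0.491 , 0.4179, 0.0872]), 0.85)]
tape [(array([0.4778, 0.277 , 0.0043]), 0.34)]
mug [(array([ 0.7529,  0.1882, -0.0025]), 0.77)]
jar
[... 395 characters left out ...]
5]), 0.31)]
side [0.0836 0.5742 0.8383]
organiser [(array([0.4921, 0.2581, 0.0042]), 0.66)]
opening [(array([0.4828, 0.2538, 0.0891]), 0.55)]
ruler_center [(array([0.4821, 0.2798, 0.0182]), 0.57)]
ruler_end_a [(array([0.5196, 0.1422, 0.0198]), 0.61), (array([0.5829, 0.1298, 0.089 ]), 0.51)]
ruler [(array([0.4805, 0.2778, 0.0124]), 0.75)]
pad_center [(array([ 0.5364, -0.2667,  0.0094]), 0.92)]
notes []
tape [(array([0.4787, 0.1032, 0.0895]), 0.75)]
mug [(array([ 0.7543,  0.1873, -0.001 ]), 0.95)]
jar [(array([ 0.7697, -0.189 ,  0.0021]), 0.86)]
pencup [(array([ 0.7792, -0.0146,  0.0012]), 0.61)]
eraser [(array([0.3928, 0.381 , 0.0876]), 0.83)]
clipbox [(array([0.5851, 0.1278, 0.0912]), 0.74)]
```

View pics/scene0.png

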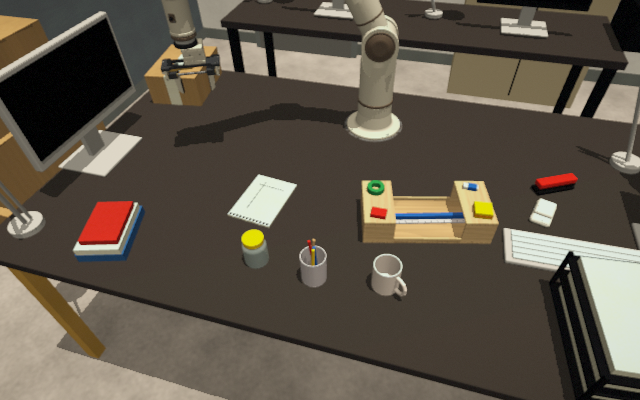

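View pics/side0.png

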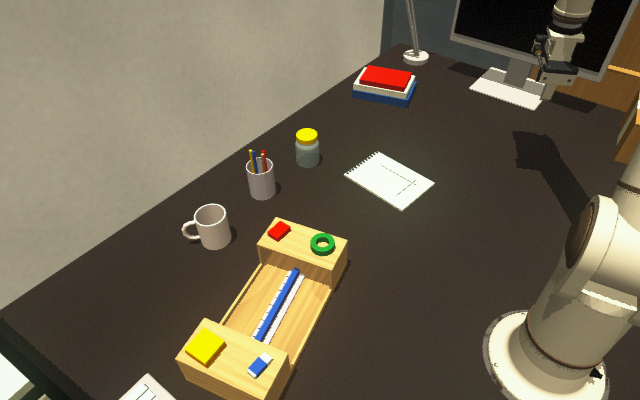

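The scene view shows the organiser around px (427,215), with the ruler's blue rib at (430,215) and the pad at (263,200). In the side view the ruler lies around (280,305). Next I'll measure the poses precisely from depth.

```bash
cat > m.py <<'E'
from h import *
np.set_printoptions(precision=4,suppress=True)
for n in ['scene','side']:
    c=shot(n,n+'1'); P=cloud(c); hsv=cv2.cvtColor(c['frame'],cv2.COLOR_RGB2HSV)
    z=c['z_map']; v,u=np.nonzero(z>0); col=hsv[v,u]
    reg=(abs(P[:,0]-.49)<.2)&(abs(P[:,1]-.256)<.26)
    # shelf tops
    wood=reg&(P[:,2]>.081)&(P[:,2]<.115)
    rect=cv2.minAreaRect(P[wood][:,:2].astype(np.float32)); print(n,'shelf rect',rect)
    blue=reg&(col[:,0]>105)&(col[:,0]<130)&(col[:,1]>120)&(P[:,2]<.06)
    B=P[blue]; 
    top=B[B[:,2]>np.median(B[:,2])-.003]
    print('blue',len(B),np.median(B[:,2]),'top rect',cv2.minAreaRect(top[:,:2].astype(np.float32)))
    x=top[:,:2]-top[:,:2].mean(0); _,_,V=np.linalg.svd(x); print('dir',np.degrees(np.arctan2(V[0,1],V[0,0])),top.mean(0),(x@V[0]).min(),(x@V[0]).max())
    pr=(abs(P[:,0]-.533)<.18)&(abs(P[:,1]+.264)<.18)&(P[:,2]>.004)&(P[:,2]<.03)&(col[:,1]<60)&(col[:,2]>130)
    print('pad',cv2.minAreaRect(P[pr][:,:2].astype(np.float32)),np.median(P[pr][:,2]))
    for t in ['organiser','ruler_center','ruler_end_a','ruler_end_b','notes','tape','eraser','clipbox','pad_center']:
        r=spotter.tip_of(t,c)
        print(t,[(np.round(w(c,x['centre']),4),round(x['confidence'],2)) for x in r[:3]])
    np.savez(n+'.npz',P=P,col=col)
E
python3 m.py
```

```text
scene shelf rect ((0.4848056435585022, 0.25789880752563477), (0.19029873609542847, 0.38307806849479675), 14.748979568481445)
blue 350 0.026664093910590325 top rect ((0.48267966508865356, 0.27423515915870667), (0.016778504475951195, 0.20481155812740326), 16.85379981994629)
dir -73.56569629687642 [0.4825 0.2785 0.0285] -0.09834529766757749 0.1064934154924752
pad ((0.531274676322937, -0.26369965076446533), (0.15219834446907043, 0.2160995602607727), 83.72307586669922) 0.007787348742516187
organiser [(array([0.4871, 0.2563, 0.0002]), 0.8)]
ruler_center [(array([0.4805, 0.2823, 0.0171]), 0.92), (array([ 0.5332, -0.2626,  0.0037]), 0.67)]
ruler_end_a [(array([0.5179, 0.1443, 0.0176]), 0.9), (array([0.4377, 0.4121, 0.0191]), 0.69)]
ruler_end_b [(array([0.5179, 0.1443, 0.0176]), 0.9), (array([0.4377, 0.4121, 0.0191]), 0.69)]
notes [(array([0.4929, 0.4188, 0.0899]), 0.56)]
tape [(array([0.4752, 0.0987, 0.0845]), 0.6), (array([ 0.7669, -0.1908,  0.0014]), 0.52)]
eraser [(array([0.3951, 0.3799, 0.0894]), 0.6)]
clipbox [(array([0.5806, 0.1309, 0.0828]), 0.49), (array([ 0.7693, -0.1854,  0.0001]),
[... 437 characters left out ...]
66825 0.0884575632466288
pad ((0.531170666217804, -0.2645103335380554), (0.15500770509243011, 0.21132510900497437), 83.02471160888672) 0.00930406072661849
organiser [(array([0.491 , 0.2568, 0.0052]), 0.77)]
ruler_center [(array([0.4841, 0.2769, 0.0198]), 0.77), (array([0.4918, 0.2551, 0.0046]), 0.33)]
ruler_end_a [(array([0.5207, 0.1445, 0.0211]), 0.66)]
ruler_end_b [(array([0.5207, 0.1445, 0.0211]), 0.66)]
notes [(array([0.4948, 0.4198, 0.0939]), 0.95)]
tape [(array([0.4775, 0.1009, 0.0917]), 0.7)]
eraser [(array([0.5804, 0.1307, 0.0881]), 0.64), (array([0.3922, 0.3807, 0.0897]), 0.61)]
clipbox [(array([0.5821, 0.1321, 0.091 ]), 0.57)]
pad_center [(array([ 0.5351, -0.2657,  0.0065]), 0.87)]
```

```bash
cat > plan.py <<'E'
import numpy as np, heapq, sys
# mm, 2D (s,z). obstacles sampled as points; robot = boxes in ruler frame (along, height from underside)
def seg(a,b,n=2.0):
    a=np.array(a,float);b=np.array(b,float);k=int(np.hypot(*(b-a))/n)+1
    return a+(b-a)*np.linspace(0,1,k+1)[:,None]
obs=np.vstack([seg((-185,8),(185,8)),seg((-185,8),(-185,83)),seg((185,8),(185,83)),
 seg((-185,83),(-100,83)),seg((-100,83),(-100,89)),seg((-100,89),(-122,89)),seg((-122,89),(-122,109)),seg((-122,109),(-175,109)),
 seg((185,83),(100,83)),seg((100,83),(100,89)),seg((100,89),(118,89)),seg((118,89),(118,109)),seg((118,109),(180,109))])
def clr(s,z,th,g,R=None):
    c,sn=np.cos(th),np.sin(th)
    d=obs-np.array([s,z]); L=d@np.array([c,sn]); H=d@np.array([-sn,c])  # z = underside centre height
    def box(x0,x1,y0,y1):
        dx=np.maximum(np.maximum(x0-L,L-x1),0);dy=np.maximum(np.maximum(y0-H,H-y1),0)
        return np.hypot(dx,dy)
    r=box(-140,140,0,22)
    f=box(g-12,g+12,6,75); b=box(g-37.5,g+37.5,72,260)
    return min(r.min(),f.min(),b.min())
def run(g,sign,s0=22):
    S=np.arange(-80,81,4);Z=np.arange(8,190,4);T=np.radians(np.arange(0,51,2.5))*sign
    C={}
    def c(i,j,k):
        if (i,j,k) not in C: C[i,j,k]=clr(S[i],Z[j]+1,T[k],g)
        return C[i,j,k]
    i0=int(np.argmin(abs(S-s0)))
    # best path from start with floor clearance capped: start has small clearance => start at z index2 (16+1)
    st=(i0,2,0); best={st:c(*st)};h=[(-best[st],st)];par={};done=set()
    while h:
        q,n=heapq.heappop(h)
        if n in done: continue
        done.add(n)
        if Z[n[1]]>=180: 
            p=[n]
            while p[-1] in par: p.append(par[p[-1]])
            return -q,[(S[i],Z[j]+1,round(np.degrees(T[k]),1),round(C[i,j,k],1)) for i,j,k in p[::-1]]
        for di in(-1,0,1):
            for dj in(-1,0,1):
                for dk in(-1,0,1):
                    m=(n[0]+di,n[1]+dj,n[2]+dk)
                    if not(0<=m[0]<len(S)and 0<=m[1]<len(Z)and 0<=m[2]<len(T)) or m in done: continue
                    q2=min(-q,c(*m))
                    if q2>best.get(m,-1): best[m]=q2;par[m]=n;heapq.heappush(h,(-q2,m))
if __name__=='__main__':
    for sign in (-1,1):
        for g in (-70,-50,-30,0,30,50,70):
            q,p=run(g,sign); print(sign,g,q,max(abs(x[2]) for x in p),flush=True)
E
time timeout 550 python3 plan.py
```

```text
-1 -70 3.4048928086044157 30.0
-1 -50 3.4048928086044157 30.0
-1 -30 3.4048928086044157 30.0
-1 0 3.4048928086044157 30.0
-1 30 3.073104851913267 30.0
-1 50 0.0 0.0
-1 70 0.0 0.0
1 -70 0.0 0.0
1 -50 0.0 0.0
1 -30 3.08253075171703 50.0
1 0 3.4048928086044157 50.0
1 30 3.4048928086044157 50.0
1 50 0.0 0.0
1 70 0.0 0.0
real	0m6.131s
user	0m6.315s
sys	0m0.059s
```

```bash
sed -i 's/S=np.arange(-80,81,4);Z=np.arange(8,190,4);T=np.radians(np.arange(0,51,2.5))/S=np.arange(-80,81,2);Z=np.arange(8,190,2);T=np.radians(np.arange(0,46,1.0))/; s/st=(i0,2,0)/st=(i0,3,0)/' plan.py
cat > p2.py <<'E'
from plan import *
for g in (-60,-30,-15,0):
    q,p=run(g,-1); print(g,q,max(abs(x[2]) for x in p),flush=True)
    if g==-30:
        for x in p: print(*x)
E
timeout 570 python3 p2.py
```

```text
-60 3.5632049144835403 31.0
-30 3.5632049144835403 31.0
22 15 -0.0 7.0
20 15 -0.0 7.0
18 17 -0.0 9.0
20 19 -0.0 11.0
22 21 -1.0 10.6
24 23 -2.0 10.1
26 25 -3.0 9.7
28 27 -4.0 9.3
30 29 -5.0 8.8
32 31 -6.0 8.4
34 33 -7.0 7.9
36 35 -8.0 6.7
38 35 -9.0 5.2
38 37 -10.0 3.9
38 39 -11.0 3.9
38 41 -12.0 3.7
40 43 -13.0 3.6
40 45 -13.0 3.7
40 47 -13.0 3.7
40 49 -14.0 3.9
40 51 -15.0 4.1
38 53 -16.0 4.3
36 53 -17.0 4.1
34 53 -17.0 4.1
32 53 -17.0 4.1
30 53 -17.0 3.6
28 55 -17.0 4.9
26 55 -17.0 4.3
24 55 -17.0 3.7
22 55 -18.0 3.7
20 55 -18.0 3.7
18 55 -18.0 3.7
16 57 -18.0 4.9
14 59 -19.0 3.7
14 61 -20.0 4.4
12 63 -21.0 4.9
10 63 -21.0 4.4
8 63 -21.0 3.6
6 65 -21.0 4.8
4 65 -21.0 4.1
2 65 -22.0 4.6
0 65 -22.0 4.6
-2 65 -22.0 4.2
-4 67 -22.0 5.3
-6 67 -22.0 4.5
-8 67 -22.0 3.8
-10 67 -23.0 4.3
-12 67 -23.0 4.3
-14 69 -23.0 5.4
-16 69 -23.0 4.6
-18 69 -23.0 3.8
-20 69 -24.0 4.1
-22 69 -24.0 4.1
-24 71 -24.0 5.1
-26 71 -24.0 4.3
-28 71 -25.0 3.9
-30 71 -25.0 3.9
-32 71 -25.0 3.6
-34 73 -25.0 4.6
-36 73 -25.0 3.7
-38 73 -26.0 3.6
-40 73 -26.0 3.6
-42 75 -26.0 4.5
-44 75 -26.0 3.6
-46 77 -26.0 4.6

[... 754 characters left out ...]
.2
-80 113 -2.0 5.5
-80 113 -1.0 4.7
-80 115 -0.0 6.0
-80 117 -0.0 8.0
-80 119 -0.0 10.0
-80 121 -0.0 12.0
-80 123 -0.0 14.0
-80 125 -0.0 16.0
-80 127 -0.0 18.0
-80 129 -0.0 20.0
-80 131 -0.0 22.0
-80 133 -0.0 24.0
-80 135 -0.0 26.0
-80 137 -0.0 28.0
-80 139 -0.0 30.0
-80 141 -0.0 32.0
-80 143 -0.0 34.0
-80 145 -0.0 36.0
-80 147 -0.0 38.0
-80 149 -0.0 40.0
-80 151 -0.0 42.0
-80 153 -0.0 44.0
-80 155 -0.0 46.0
-80 157 -0.0 48.0
-80 159 -0.0 50.0
-80 161 -0.0 52.0
-80 163 -0.0 54.0
-80 165 -0.0 56.0
-80 167 -0.0 58.0
-80 169 -0.0 60.0
-80 171 -0.0 62.0
-80 173 -0.0 64.0
-80 175 -0.0 66.0
-80 177 -0.0 68.0
-80 179 -0.0 70.0
-80 181 -0.0 72.0
-15 3.5632049144835403 31.0
0 3.5632049144835403 31.0
```

```bash
cat > p3.py <<'E'
from plan import *
import heapq
def run2(g,sign=-1,s0=22):
    S=np.arange(-120,61,2);Z=np.arange(8,200,2);T=np.radians(np.arange(0,46,1.0))*sign
    C={}
    def c(i,j,k):
        if (i,j,k) not in C: C[i,j,k]=clr(S[i],Z[j]+1,T[k],g)
        return C[i,j,k]
    i0=int(np.argmin(abs(S-s0))); st=(i0,3,0)
    best={st:0};h=[(0,st)];par={};done=set()
    while h:
        q,n=heapq.heappop(h)
        if n in done: continue
        done.add(n)
        if Z[n[1]]>=150 and n[2]==0:
            p=[n]
            while p[-1] in par: p.append(par[p[-1]])
            return q,[(S[i],Z[j]+1,round(np.degrees(T[k]),1),round(C[i,j,k],1)) for i,j,k in p[::-1]]
        for di in(-1,0,1):
            for dj in(-1,0,1):
                for dk in(-1,0,1):
                    m=(n[0]+di,n[1]+dj,n[2]+dk)
                    if not(0<=m[0]<len(S)and 0<=m[1]<len(Z)and 0<=m[2]<len(T)) or m in done: continue
                    cc=c(*m)
                    if cc<2: continue
                    q2=q+np.sqrt(di*di+dj*dj+(1.2*dk)**2)*(.02+1/cc**3)
                    if q2<best.get(m,1e9): best[m]=q2;par[m]=n;heapq.heappush(h,(q2,m))
for g in (-60,-40,-20,0):
    q,p=run2(g); print(g,q,min(x[3] for x in p),max(abs(x[2]) for x in p),flush=True)
    if g in(-40,): 
        for x in p[::3]: print(*x)
E
timeout 570 python3 p3.py
```

```text
Traceback (most recent call last):
  File "p3.py", line 29, in <module>
    q,p=run2(g); print(g,q,min(x[3] for x in p),max(abs(x[2]) for x in p),flush=True)
        ~~~~^^^
  File "p3.py", line 18, in run2
    return q,[(S[i],Z[j]+1,round(np.degrees(T[k]),1),round(C[i,j,k],1)) for i,j,k in p[::-1]]
                                                           ~^^^^^^^
KeyError: (71, 3, 0)
```

```bash
sed -i 's/best={st:0}/c(*st);best={st:0}/' p3.py; timeout 570 python3 p3.py
```

```text
-60 2.7253479291646934 3.6 21.0
-40 2.7253479291646934 3.6 21.0
22 15 -0.0 7.0
24 21 -1.0 10.6
30 27 -4.0 9.3
34 33 -7.0 7.9
38 37 -10.0 3.9
40 43 -13.0 3.6
40 49 -15.0 4.1
36 55 -17.0 6.1
30 61 -17.0 11.2
24 67 -19.0 13.4
18 73 -21.0 14.8
12 75 -21.0 16.3
6 77 -21.0 16.0
0 79 -21.0 15.7
-6 83 -21.0 16.0
-12 85 -21.0 16.3
-18 87 -21.0 16.6
-24 89 -21.0 16.4
-30 95 -21.0 13.4
-36 101 -21.0 9.9
-42 107 -21.0 6.6
-48 113 -19.0 8.5
-48 119 -16.0 10.5
-48 125 -13.0 12.4
-48 131 -10.0 20.4
-48 137 -7.0 29.2
-48 143 -4.0 35.8
-48 149 -1.0 41.3
-20 2.7253479291646934 3.6 21.0
0 2.7253479291646934 3.6 21.0
```

```bash
cat > g.py <<'E'
from h import *
def Rz(tilt_deg,yaw_deg):
    # tool pose: yaw = world angle of tool x, tool z down; tilt: rotation about tool y (deg) applied last
    x=np.array([np.cos(np.radians(yaw_deg)),np.sin(np.radians(yaw_deg)),0]); z=np.array([0,0,-1.]); y=np.cross(z,x)
    return Ro.from_matrix(np.c_[x,y,z])*Ro.from_euler('y',tilt_deg,degrees=True)
def delta(targets):
    o=manip.observe(); p=np.array(o['position']);R=Ro.from_quat(o['eef_rot'])
    print('t',round(o['clock'],2),'pos',np.round(p,4),'tilt/x axis',np.round(R.as_matrix()[:,0],3),'z',np.round(R.as_matrix()[:,2],3),'j',np.round(o['joint_pos'],2),'F',np.round(o['wrist_force'],1),'gap',round(o['finger_gap'],4))
    for q,Rt in targets:
        print(np.round(R.inv().apply(np.array(q)-p)/.025,2), np.round((R.inv()*Rt).as_rotvec(degrees=True)/5,2))
E
python3 - <<'E'
from g import *
delta([((.55,-.2,.32),Rz(0,65)),((.48,.2,.32),Rz(0,106.5))])
E
```

```text
t 2.4 pos [ 0.2838 -0.5848  0.2267] tilt/x axis [0.9   0.437 0.   ] z [ 0.  0. -1.] j [ 1.38  0.5  -0.43  1.55  0.22  1.14 -0.21] F [-0.1  0.2  0.3] gap 0.0916
[16.3  -9.2  -3.73] [ 0.   -0.   -7.82]
[ 20.77 -24.81  -3.73] [  0.    -0.   -16.12]
```

Emit:
apply_moves(
  plan=[
    [[1.4,-0.8,-0.4],[0,0,-0.7],1],
    [[2.8,-1.6,-0.8],[0,0,-1.4],1],
    [[4.2,-2.4,-1.2],[0,0,-2.1],1],
    [[5.6,-3.2,-1.6],[0,0,-2.8],1],
    [[7.0,-4.0,-2.0],[0,0,-3.5],1],
    [[8.4,-4.8,-2.4],[0,0,-4.2],1],
    [[9.8,-5.6,-2.8],[0,0,-4.9],1],
    [[11.2,-6.4,-3.2],[0,0,-5.6],1],
  ],
  force=30,
)

```text
clock: 3.07
position: [0.4666, -0.3169, 0.3076]
eef_rot: [0.891, 0.454, -0.0, 0.0]
wrist_force: [0.4, 0.1, -0.2]
finger_gap: 0.0919
```

Run:
```python
from g import *
delta([((.53,-.05,.33),Rz(0,80)),((.48,.2,.33),Rz(0,106.5))])
```

```text
t 3.07 pos [ 0.4666 -0.3169  0.3076] tilt/x axis [ 0.587  0.81  -0.   ] z [ 0.    -0.001 -1.   ] j [ 1.09  0.31 -0.67  1.67  0.2   1.23 -0.25] F [ 0.4  0.1 -0.2] gap 0.0919
[10.13 -4.21 -0.91] [ 0.01  0.01 -5.19]
[ 17.05 -11.7   -0.91] [ 1.000e-02  1.000e-02 -1.049e+01]
```

Emit:
apply_moves(
  plan=[
    [[1.3,-0.5,-0.1],[0,0,-0.7],1],
    [[2.6,-1.0,-0.2],[0,0,-1.4],1],
    [[3.9,-1.6,-0.3],[0,0,-2.1],1],
    [[5.2,-2.2,-0.4],[0,0,-2.8],1],
    [[6.5,-2.8,-0.5],[0,0,-3.5],1],
    [[7.8,-3.4,-0.6],[0,0,-4.2],1],
    [[9.0,-4.2,-0.7],[0,0,-4.9],1],
    [[10.2,-5.0,-0.8],[0,0,-5.6],1],
  ],
)

```text
clock: 3.73
position: [0.5152, -0.0372, 0.3271]
eef_rot: [0.754, 0.656, 0.0, 0.0]
wrist_force: [0.5, -0.3, -0.2]
finger_gap: 0.0919
```

Run:
```python
from g import *
delta([((.48,.2,.33),Rz(0,106.5)),((.486,.22,.33),Rz(0,106.5))])
```

```text
t 3.73 pos [ 0.5152 -0.0372  0.3271] tilt/x axis [ 0.138  0.99  -0.   ] z [ 0.001 -0.    -1.   ] j [ 0.79  0.23 -0.9   1.74  0.19  1.26 -0.29] F [ 0.5 -0.3 -0.2] gap 0.0919
[ 9.2  -2.71 -0.12] [ 0.01  0.   -4.89]
[10.03 -2.58 -0.12] [ 0.01  0.   -4.89]
```

Emit:
apply_moves(
  plan=[
    [[1.2,-0.3,0],[0,0,-0.6],1],
    [[2.4,-0.6,0],[0,0,-1.2],1],
    [[3.6,-0.9,0],[0,0,-1.8],1],
    [[4.8,-1.2,0],[0,0,-2.4],1],
    [[6.0,-1.5,0],[0,0,-3.0],1],
    [[7.2,-1.8,0],[0,0,-3.6],1],
    [[8.4,-2.2,0],[0,0,-4.3],1],
    [[9.6,-2.6,0],[0,0,-4.9],1],
  ],
)

```text
clock: 4.4
position: [0.4844, 0.2091, 0.327]
eef_rot: [0.598, 0.801, 0.0, 0.0]
wrist_force: [-0.7, 0.5, 0.5]
finger_gap: 0.0917
```

```bash
cat > m2.py <<'E'
import sys
from g import *
np.set_printoptions(precision=4,suppress=True)
n=sys.argv[1]
delta([])
c=shot('wrist',n); print('cam',c['tw'],c['Rw'][:,2])
P=cloud(c); z=c['z_map'];v,u=np.nonzero(z>0);col=cv2.cvtColor(c['frame'],cv2.COLOR_RGB2HSV)[v,u]
reg=(abs(P[:,0]-.49)<.2)&(abs(P[:,1]-.256)<.26)
A=np.radians(14.75)
for nm,m in [('shelf',reg&(P[:,2]>.084)&(P[:,2]<.094)),('blue',reg&(col[:,0]>105)&(col[:,0]<130)&(col[:,1]>120)&(P[:,2]<.045)&(P[:,2]>.02)),
  ('foot',reg&(P[:,2]>.0105)&(P[:,2]<.017)),('floor',reg&(P[:,2]>.004)&(P[:,2]<.0105))]:
    B=P[m]
    if len(B)<30: print(nm,len(B));continue
    print(nm,len(B),'medz',np.median(B[:,2]),'rect',cv2.minAreaRect(B[:,:2].astype(np.float32)))
    if nm=='blue':
        x=B[:,:2]-B[:,:2].mean(0);_,_,V=np.linalg.svd(x,full_matrices=False);print('dir',np.degrees(np.arctan2(V[0,1],V[0,0])),B.mean(0))
np.savez('wr.npz',P=P,col=col)
E
python3 m2.py wrist1
```

```text
t 4.4 pos [0.4844 0.2091 0.327 ] tilt/x axis [-0.284  0.959 -0.   ] z [ 0.001 -0.    -1.   ] j [ 0.42  0.31 -1.07  1.72  0.28  1.28 -0.42] F [-0.7  0.5  0.5] gap 0.0917
cam [0.4644 0.2769 0.4851] [ 0.0738 -0.2503 -0.9654]
shelf 11355 medz 0.0889923252618568 rect ((0.4877021908760071, 0.2477169781923294), (0.18238402903079987, 0.3270352780818939), 14.61745834350586)
blue 1419 medz 0.029887138151842296 rect ((0.48488566279411316, 0.25403183698654175), (0.013175101950764656, 0.2239001840353012), 16.246564865112305)
dir -73.66266666959335 [0.4826 0.2619 0.0299]
foot 2895 medz 0.013058657495588488 rect ((0.48604732751846313, 0.253578782081604), (0.17083728313446045, 0.23308539390563965), 14.694019317626953)
floor 13845 medz 0.00799976379263101 rect ((0.48639512062072754, 0.25184759497642517), (0.17081086337566376, 0.238010436296463), 14.547874450683594)
```

View pics/wrist1.png

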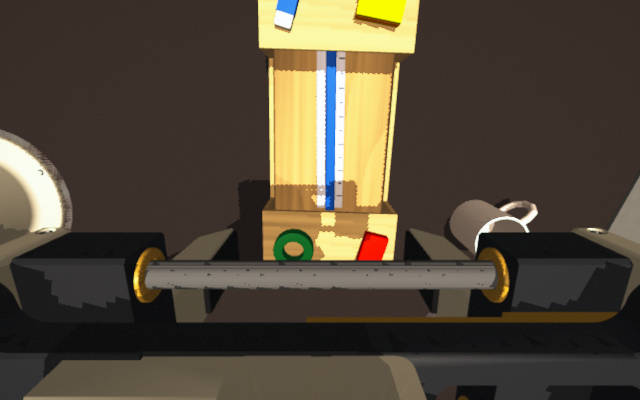

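Run:
```python
import numpy as np
d=np.load('wr.npz');P=d['P'];A=np.radians(14.65)
ux=np.array([np.cos(A),np.sin(A)]);uy=np.array([-np.sin(A),np.cos(A)])
O=np.array([.487,.257])
L=(P[:,:2]-O)@ux;S=(P[:,:2]-O)@uy
m=(abs(L)<.12)&(abs(S)<.25)&(P[:,2]>.086)&(P[:,2]<.092)
for lo,hi in[(-.09,-.03),(-.03,.03),(.03,.09)]:
    k=m&(L>lo)&(L<hi); a=S[k&(S>0)];b=S[k&(S<0)]
    print(lo,'a edge',np.percentile(a,[0,.5,2]),'b edge',np.percentile(b,[98,99.5,100]))
k=m&(S>.11);print('a lat',np.percentile(L[k],[.5,99.5]))
k=m&(S<-.11);print('b lat',np.percentile(L[k],[.5,99.5]))
# end b from side cam
for f in['side.npz','scene.npz']:
    d=np.load(f);P=d['P'];c=d['col'];L=(P[:,:2]-O)@ux;S=(P[:,:2]-O)@uy
    k=(abs(L)<.05)&(abs(S)<.2)&(P[:,2]>.022)&(P[:,2]<.045)&(c[:,0]>100)&(c[:,0]<135)&(c[:,1]>80)
    print(f,np.percentile(S[k],[0,1,50,99,100]))
    k=(abs(L)<.05)&(abs(S)<.2)&(P[:,2]>.011)&(P[:,2]<.05)&(c[:,1]<90)
    print(f,k.sum(),np.percentile(S[k],[0,1,50,99,100]))
```

```text
-0.09 a edge [0.09975372 0.09988516 0.10015655] b edge [-0.10005949 -0.09979406 -0.09953004]
-0.03 a edge [0.09965155 0.0998596  0.10044344] b edge [-0.10050066 -0.09987001 -0.09937488]
0.03 a edge [0.09950525 0.09986435 0.10013286] b edge [-0.1000618  -0.09969423 -0.09951346]
a lat [-0.09222851  0.08858884]
b lat [-0.0921837   0.08861212]
side.npz [-0.1138094  -0.11045232 -0.01062639  0.07379313  0.07673904]
side.npz 886 [-0.12378908 -0.11403841 -0.01258321  0.06829119  0.07513645]
scene.npz [-0.08471826 -0.0822319   0.01973612  0.11971325  0.12334112]
scene.npz 285 [-0.08726585 -0.08338638  0.02381191  0.12751715  0.12928409]
```

Run:
```python
from g import *
delta([((.4831,.260,.05),Rz(0,106.3))])
```

```text
t 4.45 pos [0.4816 0.2168 0.3277] tilt/x axis [-0.295  0.955  0.004] z [ 0.001  0.005 -1.   ] j [ 0.41  0.31 -1.07  1.72  0.28  1.28 -0.43] F [-2.2  5.   1.3] gap 0.0919
[ 1.58  0.54 11.12] [ 0.02 -0.05  0.17]
```

Emit:
apply_moves(
  plan=[
    [[1.2,0.5,1.5],[0,0,0.1],1],
    [[1.5,0.5,3.0],[0,0,0.1],1],
    [[1.5,0.5,4.5],[0,0,0.1],1],
    [[1.5,0.5,6.0],[0,0,0.1],1],
    [[1.5,0.5,7.5],[0,0,0.1],1],
    [[1.5,0.5,9.0],[0,0,0.1],1],
    [[1.5,0.5,10.0],[0,0,0.1],1],
    [[1.5,0.5,10.5],[0,0,0.1],1],
  ],
)

```text
clock: 5.12
position: [0.4841, 0.2458, 0.0607]
eef_rot: [0.603, 0.798, -0.002, -0.001]
wrist_force: [0.3, -0.2, 0.7]
finger_gap: 0.0922
```

Run:
```python
from g import *
camera('scene')
delta([((.4831,.260,.0155),Rz(0,106.3))])
```

```text
t 5.17 pos [0.4838 0.2457 0.0602] tilt/x axis [-0.273  0.962 -0.001] z [-0.006 -0.002 -1.   ] j [ 0.11  0.67 -0.82  1.93  0.65  0.84 -0.78] F [-0.7 -1.1 -0.8] gap 0.0919
[0.56 0.14 1.79] [-0.07  0.01 -0.09]
```

Emit:
apply_moves(
  plan=[
    [[0.3,0.1,0.3],[-0.1,0,-0.1],1],
    [[0.5,0.1,0.6],[-0.1,0,-0.1],1],
    [[0.6,0.1,0.9],[-0.1,0,-0.1],1],
    [[0.6,0.1,1.2],[-0.1,0,-0.1],1],
    [[0.6,0.1,1.5],[-0.1,0,-0.1],1],
    [[0.6,0.1,1.7],[-0.1,0,-0.1],1],
    [[0.6,0.1,1.8],[-0.1,0,-0.1],1],
    [[0.6,0.1,1.8],[-0.1,0,-0.1],1],
  ],
)

```text
clock: 5.83
position: [0.4842, 0.262, 0.0186]
eef_rot: [0.599, 0.801, 0.003, 0.003]
wrist_force: [0.6, 0.1, 0.0]
finger_gap: 0.0917
```

Run:
```python
from g import *
shot('side','side2')
delta([((.4831,.260,.0155),Rz(0,106.3))])
```

```text
t 5.88 pos [0.4844 0.2622 0.019 ] tilt/x axis [-0.282  0.959 -0.   ] z [ 0.008  0.002 -1.   ] j [ 0.04  0.73 -0.76  1.93  0.72  0.77 -0.85] F [ 0.4  0.  -0.5] gap 0.092
[-0.07 -0.08  0.14] [0.1  0.   0.01]
```

View pics/side2.png

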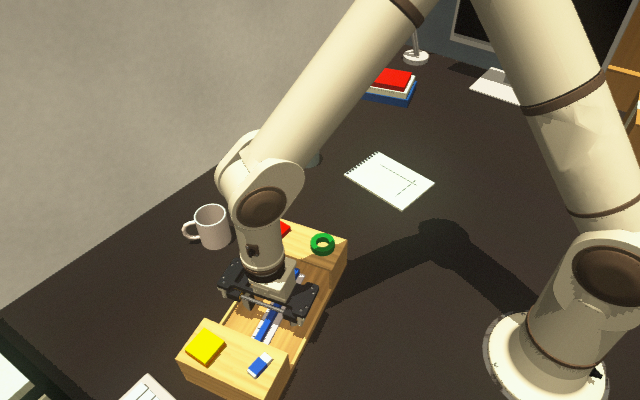

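The side view shows the gripper in the opening, straddling the rib at about (270,310). Next: lower slightly and close.

Emit:
apply_moves(
  plan=[
    [[0,-0.05,0.12],[0.1,0,0],1],
    [[0,-0.05,0.12],[0.1,0,0],0.2],
    [[0,-0.05,0.12],[0.1,0,0],-0.3],
    [[0,-0.05,0.12],[0.1,0,0],-1],
    [[0,-0.05,0.12],[0.1,0,0],-1],
    [[0,-0.05,0.12],[0.1,0,0],-1],
    [[0,-0.05,0.12],[0.1,0,0],-1],
    [[0,-0.05,0.12],[0.1,0,0],-1],
  ],
  force=40,
)

```text
clock: 6.55
position: [0.4833, 0.2622, 0.0163]
eef_rot: [0.599, 0.801, 0.0, 0.0]
wrist_force: [0.3, -0.1, 0.7]
finger_gap: 0.0498
```

Run:
```python
from g import *
delta([])
```

```text
t 6.55 pos [0.4833 0.2622 0.0163] tilt/x axis [-0.282  0.959 -0.   ] z [ 0. -0. -1.] j [ 0.04  0.73 -0.76  1.93  0.72  0.77 -0.85] F [ 0.3 -0.1  0.7] gap 0.0498
```

Emit:
apply_moves(
  plan=[
    [[0,0,0],[0,0,0],-1],
    [[0,0,0],[0,0,0],-1],
    [[0,0,0],[0,0,0],-1],
    [[0,0,0],[0,0,0],-1],
    [[0,0,0],[0,0,0],-1],
    [[0,0,0],[0,0,0],-1],
    [[0,0,0],[0,0,0],-1],
    [[0,0,0],[0,0,0],-1],
  ],
)

```text
clock: 7.22
position: [0.4832, 0.2622, 0.0162]
eef_rot: [0.599, 0.801, 0.0, 0.0]
wrist_force: [0.3, -0.6, 0.1]
finger_gap: 0.0135
```

Emit:
apply_moves(
  plan=[
    [[0,0,-0.05],[0,0,0],-1],
    [[0,0,-0.1],[0,0,0],-1],
    [[0,0,-0.15],[0,0,0.1],-1],
    [[0,0,-0.2],[0,0,0.2],-1],
    [[0,0,-0.25],[0,0,0.3],-1],
    [[0,0,-0.3],[0,0,0.33],-1],
    [[0,0,-0.3],[0,0,0.33],-1],
    [[0,0,-0.3],[0,0,0.33],-1],
  ],
)

```text
clock: 7.88
position: [0.4833, 0.2621, 0.0238]
eef_rot: [0.611, 0.792, 0.0, 0.0]
wrist_force: [0.4, 0.4, -2.1]
finger_gap: 0.0137
```

```bash
cat > m3.py <<'E'
import sys
from g import *
np.set_printoptions(precision=4,suppress=True)
A=np.radians(14.65);ux=np.array([np.cos(A),np.sin(A)]);uy=np.array([-np.sin(A),np.cos(A)]);O=np.array([.4853,.2565])
def status():
    o=manip.observe();p=np.array(o['position']);R=Ro.from_quat(o['eef_rot']).as_matrix()
    f=np.array(o['wrist_force'])
    print('t',round(o['clock'],2),'TCP lat,s,z mm',np.round(1e3*np.array([(p[:2]-O)@ux,(p[:2]-O)@uy,p[2]]),1),'tilt(x up)',np.round(np.degrees(np.arcsin(R[2,0])),2),'roll',np.round(np.degrees(np.arcsin(R[2,1])),2),'yaw',np.round(np.degrees(np.arctan2(R[1,0],R[0,0]))-90,2),'F lat,s,z',np.round([f[:2]@ux,f[:2]@uy,f[2]],1),'gap',round(o['finger_gap'],4),'j',np.round(o['joint_pos'],2))
def blue(c):
    P=cloud(c);z=c['z_map'];v,u=np.nonzero(z>0);k=cv2.cvtColor(c['frame'],cv2.COLOR_RGB2HSV)[v,u]
    L=(P[:,:2]-O)@ux;S=(P[:,:2]-O)@uy
    m=(abs(L)<.06)&(abs(S)<.3)&(P[:,2]>.018)&(P[:,2]<.3)&(k[:,0]>105)&(k[:,0]<132)&(k[:,1]>120)
    return np.c_[L,S,P[:,2]][m]*1e3
if __name__=='__main__':
    status()
    for n in sys.argv[2:]:
        c=shot(n,n+sys.argv[1]);B=blue(c)
        if len(B): 
            print(n,len(B),'S',np.percentile(B[:,1],[0,1,99,100]))
            # fit line z vs S, L vs S on upper
            print('  z=',np.polyfit(B[:,1],B[:,2],1),'L=',np.polyfit(B[:,1],B[:,0],1))
E
python3 m3.py 3 side wrist scene
```

```text
t 7.88 TCP lat,s,z mm [-0.5  6.  23.8] tilt(x up) -0.01 roll 0.01 yaw 14.74 F lat,s,z [ 0.5  0.3 -2.1] gap 0.0137 j [ 0.04  0.72 -0.76  1.93  0.7   0.78 -0.86]
side 364 S [-114.0247 -111.6916  159.3306  160.2666]
  z= [ 0.2942 42.1591] L= [-0.2286 -4.6707]
wrist 7239 S [-28.8092 -26.3501 109.105  110.3737]
  z= [-0.0028 37.8274] L= [-0.0012 -0.628 ]
scene 234 S [-85.0863 -84.7652 155.1556 155.5344]
  z= [ 0.1556 38.0297] L= [-0.1322  0.527 ]
```

View pics/side3.png

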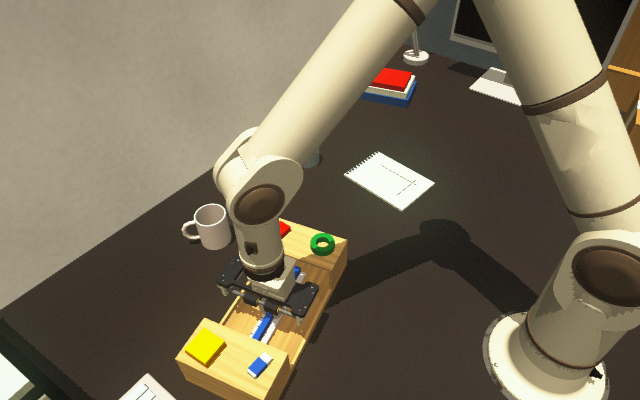

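View pics/wrist3.png

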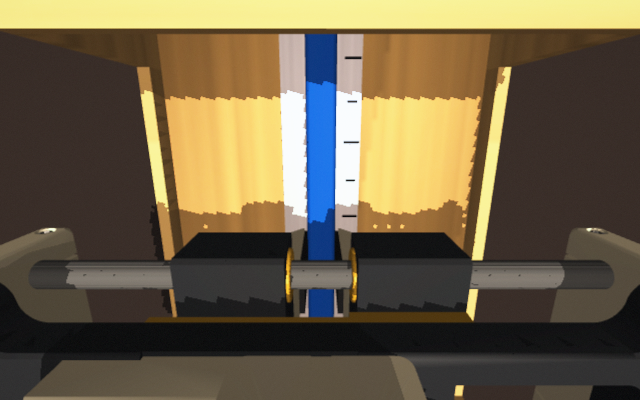

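View pics/scene3.png

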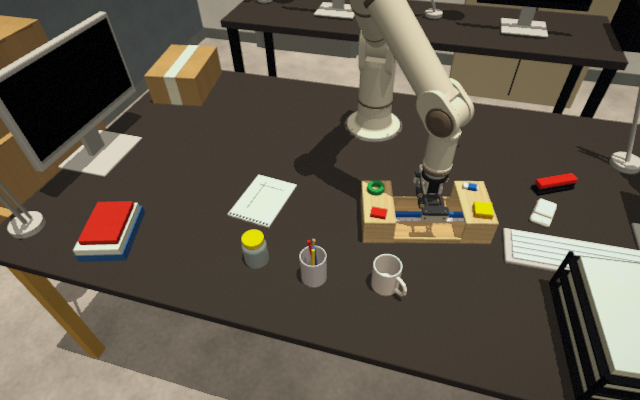

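```bash
cat > wp.py <<'E'
from m3 import *
def tcp(s,z,th,lat=-.5,g=-18.5,h=8.2,yaw=14.65):
    t=np.radians(th); S=s+g*np.cos(t)-h*np.sin(t); Z=z+g*np.sin(t)+h*np.cos(t)
    p=O+ux*lat*1e-3+uy*S*1e-3
    return (np.array([p[0],p[1],Z*1e-3]),Rz(th,90+yaw))
def go(wps,**k): delta([tcp(*x,**k) for x in wps])
E
python3 - <<'E'
from wp import *
go([(24.5,16,0),(25.5,19.5,-1),(28,24,-2.5),(30,27,-4),(32,30,-5.5),(34,33,-7),(36,35,-8),(37,36,-9)])
E
```

```text
t 8.03 pos [0.4832 0.2621 0.0237] tilt/x axis [-0.254  0.967 -0.   ] z [-0. -0. -1.] j [ 0.04  0.72 -0.76  1.93  0.7   0.78 -0.86] F [ 0.6  0.8 -1. ] gap 0.0135
[ 0.    0.01 -0.02] [-0.    0.    0.02]
[ 0.05  0.01 -0.17] [-0.   -0.2   0.02]
[ 0.16  0.01 -0.37] [-0.   -0.5   0.02]
[ 0.25  0.01 -0.51] [ 0.   -0.8   0.02]
[ 0.34  0.01 -0.65] [ 0.   -1.1   0.02]
[ 0.43  0.01 -0.79] [ 0.   -1.4   0.02]
[ 0.51  0.01 -0.88] [ 0.   -1.6   0.02]
[ 0.56  0.01 -0.93] [ 0.   -1.8   0.02]
```

Emit:
apply_moves(
  plan=[
    [[0.05,0,-0.17],[0,-0.2,0],-1],
    [[0.16,0,-0.37],[0,-0.5,0],-1],
    [[0.25,0,-0.51],[0,-0.8,0],-1],
    [[0.34,0,-0.65],[0,-1.1,0],-1],
    [[0.43,0,-0.79],[0,-1.4,0],-1],
    [[0.51,0,-0.88],[0,-1.6,0],-1],
    [[0.56,0,-0.93],[0,-1.8,0],-1],
    [[0.56,0,-0.93],[0,-1.8,0],-1],
  ],
)

```text
clock: 8.7
position: [0.4791, 0.2775, 0.0474]
eef_rot: [0.608, 0.79, -0.048, 0.062]
wrist_force: [-0.0, 0.6, -1.6]
finger_gap: 0.0137
```

```bash
python3 m3.py 4 wrist side
python3 - <<'E'
from wp import *
go([(37,36,-9),(39,37,-9),(40,37,-9),(41,37,-9),(42,37,-9)])
E
```

```text
t 8.7 TCP lat,s,z mm [-0.6 21.9 47.4] tilt(x up) -9.0 roll 0.04 yaw 14.86 F lat,s,z [ 0.1  0.6 -1.6] gap 0.0137 j [-0.13  0.69 -0.72  1.87  0.74  0.94 -0.99]
wrist 4696 S [-10.3506  -8.6466  92.2761 131.7655]
  z= [-0.1424 64.4229] L= [-0.0144 -0.1367]
side 402 S [-96.3844 -93.6037 159.6677 160.7519]
  z= [ 0.0859 73.3601] L= [-0.2014 -8.5944]
t 8.8 pos [0.4795 0.2758 0.0469] tilt/x axis [-0.252  0.955 -0.157] z [ 0.04  -0.151 -0.988] j [-0.12  0.69 -0.71  1.87  0.74  0.94 -0.98] F [ 0.3  0.3 -1. ] gap 0.0137
[-0.01  0.01 -0.  ] [0.   0.   0.02]
[ 0.07  0.01 -0.06] [0.   0.   0.02]
[ 0.11  0.01 -0.06] [0.   0.   0.02]
[ 0.14  0.01 -0.07] [0.   0.   0.02]
[ 0.18  0.01 -0.07] [0.   0.   0.02]
```

View pics/side4.png

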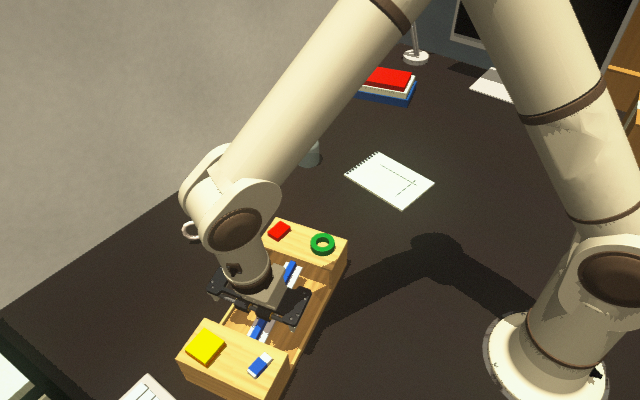

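Run:
```python
from wp import *
from plan import clr
W=[(39,36.5,-9),(40,38,-10),(40,40,-11),(40.5,42,-12),(40.5,44,-13),(40.5,47,-14),(40.5,49,-15),(39,52,-16)]
for x in W:
    print(x,[round(clr(x[0]+d,x[1],np.radians(x[2]),-18.5),1) for d in(-3,-1.5,0,1.5,3)])
go(W)
```

```text
(39, 36.5, -9) [np.float64(3.1), np.float64(3.9), np.float64(4.3), np.float64(2.9), np.float64(1.4)]
(40, 38, -10) [np.float64(2.7), np.float64(4.2), np.float64(3.3), np.float64(1.8), np.float64(0.4)]
(40, 40, -11) [np.float64(2.7), np.float64(4.2), np.float64(3.5), np.float64(2.0), np.float64(0.6)]
(40.5, 42, -12) [np.float64(3.0), np.float64(4.5), np.float64(3.1), np.float64(1.6), np.float64(0.1)]
(40.5, 44, -13) [np.float64(2.7), np.float64(4.2), np.float64(3.2), np.float64(1.7), np.float64(0.2)]
(40.5, 47, -14) [np.float64(2.1), np.float64(3.6), np.float64(3.4), np.float64(2.0), np.float64(0.5)]
(40.5, 49, -15) [np.float64(2.4), np.float64(3.8), np.float64(3.6), np.float64(2.1), np.float64(0.6)]
(39, 52, -16) [np.float64(2.1), np.float64(3.3), np.float64(4.7), np.float64(4.0), np.float64(2.5)]
t 8.8 pos [0.4795 0.2758 0.0469] tilt/x axis [-0.252  0.955 -0.157] z [ 0.04  -0.151 -0.988] j [-0.12  0.69 -0.71  1.87  0.74  0.94 -0.98] F [ 0.3  0.3 -1. ] gap 0.0137
[ 0.07  0.01 -0.04] [0.   0.   0.02]
[ 0.1   0.01 -0.11] [ 0.   -0.2   0.02]
[ 0.1   0.01 -0.21] [ 0.   -0.4   0.02]
[ 0.11  0.01 -0.3 ] [ 0.   -0.6   0.02]
[ 0.11  0.01 -0.39] [ 0.   -0.8   0.02]
[ 0.09  0.01 -0.52] [ 0.   -1.    0.02]
[ 0.09  0.01 -0.62] [ 0.   -1.2   0.02]
[ 0.02  0.01 -0.74] [ 0.   -1.4   0.02]
```

Emit:
apply_moves(
  plan=[
    [[0.04,0,-0.04],[0,0,0],-1],
    [[0.07,0,-0.11],[0,-0.2,0],-1],
    [[0.07,0,-0.16],[0,-0.3,0],-1],
    [[0.07,0,-0.21],[0,-0.4,0],-1],
    [[0.07,0,-0.26],[0,-0.5,0],-1],
    [[0.08,0,-0.3],[0,-0.6,0],-1],
    [[0.08,0,-0.3],[0,-0.6,0],-1],
    [[0.08,0,-0.3],[0,-0.6,0],-1],
  ],
)

```text
clock: 9.47
position: [0.4788, 0.2791, 0.0541]
eef_rot: [0.607, 0.788, -0.064, 0.083]
wrist_force: [-1.0, 0.2, -1.8]
finger_gap: 0.0136
```

```bash
python3 m3.py 5 side wrist
python3 - <<'E'
from wp import *
go([(39.5,42,-12),(39.5,44,-13),(39.5,47,-14),(39.5,49,-15),(38,52,-16),(35.5,55,-17),(32.5,58,-17.5),(29.5,62,-18)])
import cv2
a=cv2.imread('pics/side5.png')[190:390,150:390];cv2.imwrite('pics/side5c.png',cv2.resize(a,None,fx=3,fy=3)[:600,:720])
E
```

```text
t 9.47 TCP lat,s,z mm [-0.6 23.5 54.1] tilt(x up) -12.0 roll 0.01 yaw 14.77 F lat,s,z [-0.9  0.4 -1.8] gap 0.0136 j [-0.17  0.69 -0.7   1.85  0.75  0.99 -1.02]
side 404 S [-92.2649 -89.6226 159.3758 160.6455]
  z= [ 0.0299 82.9128] L= [-0.2036 -8.858 ]
wrist 5125 S [ -8.763   -6.1919 134.4158 135.5606]
  z= [ 0.1527 58.2905] L= [-0.3371 13.2071]
t 9.57 pos [0.4789 0.2786 0.054 ] tilt/x axis [-0.249  0.946 -0.208] z [ 0.053 -0.201 -0.978] j [-0.17  0.69 -0.7   1.85  0.75  0.99 -1.02] F [-0.2  0.4 -1.3] gap 0.0136
[0.01 0.01 0.  ] [0.   0.   0.02]
[-0.01  0.01 -0.09] [ 0.   -0.2   0.02]
[-0.02  0.01 -0.22] [ 0.   -0.4   0.02]
[-0.03  0.01 -0.31] [ 0.   -0.6   0.02]
[-0.11  0.01 -0.42] [ 0.   -0.8   0.02]
[-0.23  0.01 -0.53] [ 0.   -1.    0.02]
[-0.37  0.01 -0.63] [ 0.   -1.1   0.02]
[-0.51  0.   -0.77] [ 0.   -1.2   0.02]
```

View pics/side5c.png

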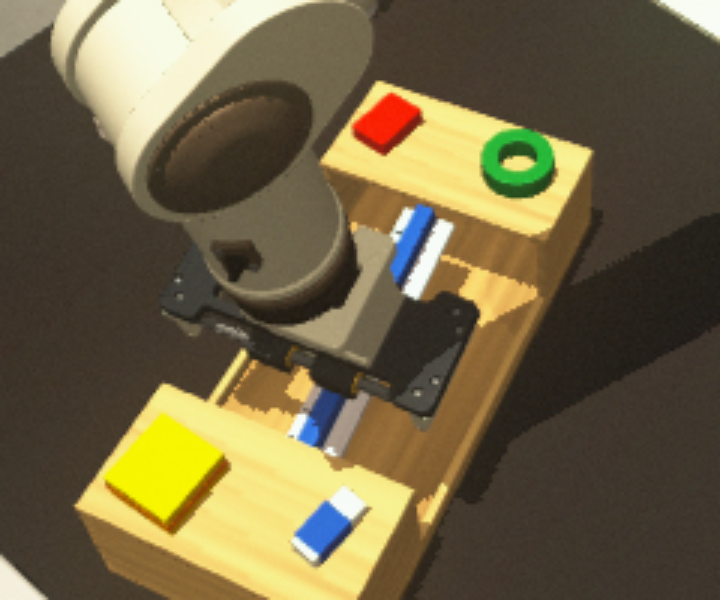

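The side view shows ruler end b at crop (420,210), just inside the -y shelf's edge. The measured -92.3 mm agrees with the model's -92.8 mm, and nothing is touching. I'll continue.

Emit:
apply_moves(
  plan=[
    [[-0.01,0,-0.09],[0,-0.2,0],-1],
    [[-0.02,0,-0.22],[0,-0.4,0],-1],
    [[-0.03,0,-0.31],[0,-0.6,0],-1],
    [[-0.11,0,-0.42],[0,-0.8,0],-1],
    [[-0.23,0,-0.53],[0,-1.0,0],-1],
    [[-0.37,0,-0.63],[0,-1.1,0],-1],
    [[-0.51,0,-0.77],[0,-1.2,0],-1],
    [[-0.51,0,-0.77],[0,-1.2,0],-1],
  ],
)

```text
clock: 10.23
position: [0.4815, 0.2704, 0.0763]
eef_rot: [0.603, 0.782, -0.095, 0.125]
wrist_force: [-0.1, 0.2, -1.5]
finger_gap: 0.0138
```

```bash
python3 m3.py 6 scene
python3 - <<'E'
from wp import *
from plan import clr
W=[(24,67,-19),(18,73,-21),(9,76,-21),(0,79,-21),(-9,83,-21),(-18,87,-21),(-27,91,-21),(-36,95,-21),(-45,100,-21),(-54,107,-21),(-60,115,-21),(-65,125,-21),(-68,140,-21),(-70,160,-17),(-70,180,-12),(-70,200,-6)]
for x in W: print(x,round(clr(x[0],x[1],np.radians(x[2]),-18.5),1))
go(W)
E
```

```text
t 10.23 TCP lat,s,z mm [-0.2 14.4 76.3] tilt(x up) -18.05 roll 0.06 yaw 14.72 F lat,s,z [-0.   0.2 -1.5] gap 0.0138 j [-0.24  0.68 -0.67  1.82  0.76  1.11 -1.05]
scene 279 S [-99.6695 -97.6551 154.2627 156.0022]
  z= [ -0.111  102.1609] L= [-0.2103 -6.8777]
(24, 67, -19) 13.4
(18, 73, -21) 14.8
(9, 76, -21) 16.1
(0, 79, -21) 15.7
(-9, 83, -21) 16.2
(-18, 87, -21) 16.6
(-27, 91, -21) 16.0
(-36, 95, -21) 15.5
(-45, 100, -21) 14.2
(-54, 107, -21) 16.4
(-60, 115, -21) 21.4
(-65, 125, -21) 27.2
(-68, 140, -21) 35.1
(-70, 160, -17) 47.0
(-70, 180, -12) 66.0
(-70, 200, -6) 90.6
t 10.28 pos [0.4814 0.2704 0.076 ] tilt/x axis [-0.241  0.92  -0.309] z [ 0.079 -0.299 -0.951] j [-0.24  0.68 -0.67  1.82  0.76  1.11 -1.05] F [-0.1  0.4 -1.7] gap 0.0135
[-0.26 -0.01 -0.12] [ 0.01 -0.2   0.01]
[-0.55 -0.01 -0.3 ] [ 0.01 -0.6   0.01]
[-0.93 -0.01 -0.3 ] [ 0.01 -0.6   0.01]
[-1.31 -0.01 -0.3 ] [ 0.01 -0.6   0.01]
[-1.7  -0.01 -0.34] [ 0.01 -0.6   0.01]
[-2.09 -0.01 -0.38] [ 0.01 -0.6   0.01]
[-2.48 -0.01 -0.42] [ 0.01 -0.6   0.01]
[-2.87 -0.01 -0.46] [ 0.01 -0.6   0.01]
[-3.28 -0.01 -0.54] [ 0.01 -0.6   0.01]
[-3.71 -0.01 -0.7 ] [ 0.01 -0.6   0.01]
[-4.04 -0.01 -0.93] [ 0.01 -0.6   0.01]
[-4.35 -0.01 -1.25] [ 0.01 -0.6   0.01]
[-4.65 -0.01 -1.78] [ 0.01 -0.6   0.01]
[-5.   -0.01 -2.46] [0.01 0.2  0.01]
[-5.27 -0.01 -3.16] [0.01 1.2  0.01]
[-5.54 -0.01 -3.84] [0.01 2.4  0.01]
```

View pics/scene6.png

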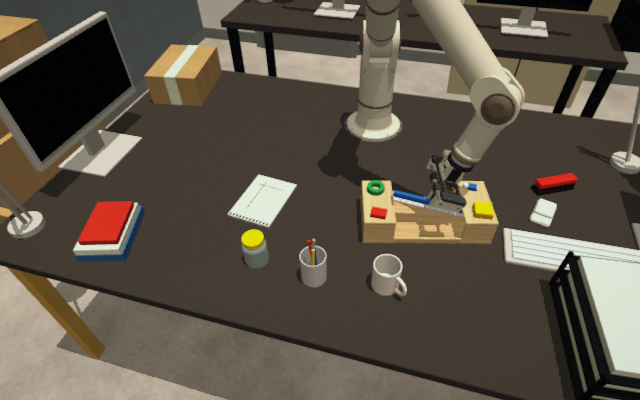

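Emit:
apply_moves(
  plan=[
    [[-0.26,0,-0.12],[0,-0.2,0],-1],
    [[-0.55,0,-0.3],[0,-0.6,0],-1],
    [[-0.93,0,-0.3],[0,-0.6,0],-1],
    [[-1.31,0,-0.32],[0,-0.6,0],-1],
    [[-1.7,0,-0.34],[0,-0.6,0],-1],
    [[-2.1,0,-0.38],[0,-0.6,0],-1],
    [[-2.5,0,-0.42],[0,-0.6,0],-1],
    [[-2.9,0,-0.48],[0,-0.6,0],-1],
  ],
)

```text
clock: 10.95
position: [0.498, 0.2057, 0.1098]
eef_rot: [0.601, 0.778, -0.111, 0.144]
wrist_force: [0.2, 0.4, -1.0]
finger_gap: 0.0134
```

```bash
python3 m3.py 7 scene
python3 - <<'E'
from wp import *
go([(-45,100,-21),(-54,107,-21),(-60,115,-21),(-65,125,-21),(-68,140,-21),(-70,160,-17),(-70,180,-12),(-70,200,-6)])
E
```

```text
t 10.95 TCP lat,s,z mm [ -0.6 -52.3 109.8] tilt(x up) -21.02 roll -0.0 yaw 14.67 F lat,s,z [ 0.3  0.3 -1. ] gap 0.0134 j [-0.16  0.6  -0.67  1.85  0.76  1.14 -0.96]
scene 382 S [-164.1842 -161.7363  153.0003  157.1126]
  z= [ -0.2886 107.9992] L= [-0.0898 -3.743 ]
t 11.0 pos [0.499  0.2037 0.1106] tilt/x axis [-0.234  0.903 -0.361] z [ 0.091 -0.349 -0.933] j [-0.15  0.6  -0.67  1.85  0.76  1.14 -0.96] F [ 0.5 -3.1  0.2] gap 0.0136
[-0.23 -0.02 -0.07] [ 0.    0.03 -0.02]
[-0.67 -0.02 -0.2 ] [ 0.    0.03 -0.02]
[-1.01 -0.02 -0.41] [ 0.    0.03 -0.02]
[-1.34 -0.01 -0.71] [ 0.    0.03 -0.02]
[-1.66 -0.01 -1.23] [ 0.    0.03 -0.02]
[-2.05 -0.01 -1.89] [ 0.    0.83 -0.02]
[-2.36 -0.01 -2.57] [ 0.    1.83 -0.02]
[-2.66 -0.01 -3.23] [ 0.    3.03 -0.02]
```

View pics/scene7.png

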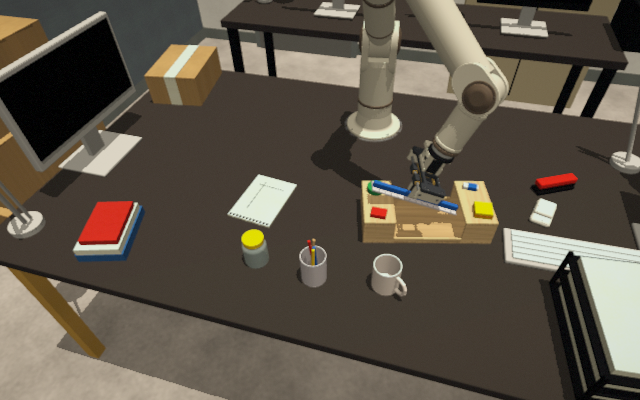

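Going well: the ruler is tilted over the -y shelf and end a is still in the opening at about (455,208). Continue up.

Emit:
apply_moves(
  plan=[
    [[-0.3,0,-0.1],[0,0,0],-1],
    [[-0.7,0,-0.22],[0,0,0],-1],
    [[-1.0,0,-0.42],[0,0,0],-1],
    [[-1.34,0,-0.75],[0,0,0],-1],
    [[-1.66,0,-1.25],[0,0,0],-1],
    [[-2.05,0,-1.9],[0,0.8,0],-1],
    [[-2.36,0,-2.6],[0,1.8,0],-1],
    [[-2.66,0,-3.2],[0,3.0,0],-1],
  ],
)

```text
clock: 11.67
position: [0.506, 0.178, 0.2107]
eef_rot: [0.608, 0.793, -0.029, 0.041]
wrist_force: [0.1, -0.2, -1.5]
finger_gap: 0.0138
```

```bash
python3 m3.py 8 scene wrist
python3 - <<'E'
from wp import *
go([(-70,230,0),(-70,260,0)])
E
```

```text
t 11.67 TCP lat,s,z mm [  0.2 -81.1 210.7] tilt(x up) -5.75 roll 0.19 yaw 15.04 F lat,s,z [ 0.1 -0.2 -1.5] gap 0.0138 j [ 0.2   0.4  -0.81  1.84  0.44  1.09 -0.53]
scene 514 S [-200.3585 -199.4501  152.6794  156.1415]
  z= [ -0.2299 197.2663] L= [-0.0706 -3.3504]
wrist 8335 S [-123.0346 -120.2543   26.8892   27.9688]
  z= [ -0.101  218.8799] L= [0.0063 3.6588]
t 11.77 pos [0.5109 0.1696 0.2123] tilt/x axis [-0.242  0.965 -0.104] z [ 0.032 -0.1   -0.995] j [ 0.21  0.4  -0.81  1.84  0.44  1.09 -0.53] F [ 1.3 -1.7 -1.2] gap 0.0136
[-0.03 -0.12 -1.04] [ 0.08  1.2  -0.11]
[-0.16 -0.11 -2.23] [ 0.08  1.2  -0.11]
```

View pics/scene8.png

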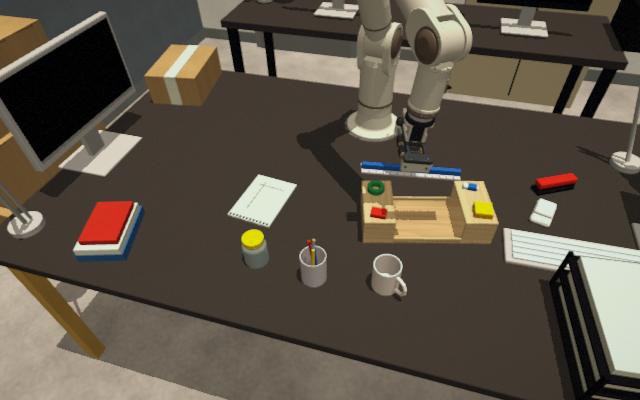

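Run:
```python
from g import *
delta([((.515,.09,.25),Rz(0,100)),((.525,-.05,.26),Rz(0,93)),((.525,-.13,.25),Rz(0,90)),((.5295,-.2824,.157),Rz(0,83))])
```

```text
t 11.77 pos [0.5109 0.1696 0.2123] tilt/x axis [-0.242  0.965 -0.104] z [ 0.032 -0.1   -0.995] j [ 0.21  0.4  -0.81  1.84  0.44  1.09 -0.53] F [ 1.3 -1.7 -1.2] gap 0.0136
[-3.27 -0.61 -1.18] [0.13 1.2  0.82]
[-8.81 -1.58 -1.  ] [0.2  1.19 2.22]
[-11.86  -2.37  -0.29] [0.23 1.18 2.82]
[-17.39  -3.71   4.02] [0.3  1.17 4.22]
```

Emit:
apply_moves(
  plan=[
    [[-0.6,-0.1,-0.5],[0,0.3,0.1],-1],
    [[-1.5,-0.3,-0.9],[0,0.6,0.3],-1],
    [[-2.6,-0.5,-1.15],[0.1,0.9,0.6],-1],
    [[-3.8,-0.7,-1.2],[0.1,1.2,1.0],-1],
    [[-5.0,-0.9,-1.2],[0.1,1.2,1.3],-1],
    [[-6.2,-1.1,-1.2],[0.1,1.2,1.6],-1],
    [[-7.4,-1.35,-1.1],[0.2,1.2,1.9],-1],
    [[-8.6,-1.6,-1.0],[0.2,1.2,2.2],-1],
  ],
)

```text
clock: 12.43
position: [0.5212, -0.0402, 0.2566]
eef_rot: [0.684, 0.73, -0.003, -0.002]
wrist_force: [-0.3, 0.4, -1.5]
finger_gap: 0.0135
```

Run:
```python
from g import *
delta([((.525,-.15,.24),Rz(0,88)),((.5295,-.2824,.2),Rz(0,83)),((.5295,-.2824,.157),Rz(0,83))])
```

```text
t 12.43 pos [ 0.5212 -0.0402  0.2566] tilt/x axis [-0.065  0.998 -0.001] z [-0.006 -0.002 -1.   ] j [ 0.66  0.29 -0.76  1.82  0.23  1.12 -0.11] F [-0.3  0.4 -1.5] gap 0.0135
[-4.39 -0.13  0.67] [-0.07  0.02  1.14]
[-9.68 -0.28  2.28] [-0.07  0.02  2.14]
[-9.68 -0.27  4.  ] [-0.07  0.02  2.14]
```

Emit:
apply_moves(
  plan=[
    [[-1.2,0,0.1],[0,0,0.3],-1],
    [[-2.5,0,0.3],[0,0,0.6],-1],
    [[-3.8,-0.1,0.6],[0,0,0.9],-1],
    [[-5.1,-0.1,1.0],[0,0,1.2],-1],
    [[-6.4,-0.1,1.4],[0,0,1.5],-1],
    [[-7.6,-0.2,1.8],[0,0,1.8],-1],
    [[-8.6,-0.2,2.1],[0,0,2.0],-1],
    [[-9.2,-0.2,2.3],[0,0,2.1],-1],
  ],
)

```text
clock: 13.1
position: [0.5297, -0.2726, 0.1976]
eef_rot: [0.749, 0.663, -0.004, -0.002]
wrist_force: [0.3, 0.9, 0.0]
finger_gap: 0.0136
```

Emit:
apply_moves(
  plan=[
    [[0,0,0.3],[0,0,0],-1],
    [[0,0,0.6],[0,0,0],-1],
    [[0,0,0.9],[0,0,0],-1],
    [[0,0,1.2],[0,0,0],-1],
    [[0,0,1.4],[0,0,0],-1],
    [[0,0,1.5],[0,0,0],-1],
    [[0,0,1.5],[0,0,0],-1],
    [[0,0,1.5],[0,0,0],-1],
  ],
)

```text
clock: 13.77
position: [0.5305, -0.2688, 0.1605]
eef_rot: [0.748, 0.664, -0.003, -0.002]
wrist_force: [0.3, -0.5, -1.2]
finger_gap: 0.0137
```

```bash
cat > m4.py <<'E'
import sys
from g import *
np.set_printoptions(precision=4,suppress=True)
delta([((.5295,-.2824,.157),Rz(0,83))])
for n in sys.argv[2:]:
    c=shot(n,n+sys.argv[1]);P=cloud(c);z=c['z_map'];v,u=np.nonzero(z>0);k=cv2.cvtColor(c['frame'],cv2.COLOR_RGB2HSV)[v,u]
    m=(abs(P[:,0]-.53)<.1)&(abs(P[:,1]+.264)<.22)&(P[:,2]>.13)&(P[:,2]<.21)&(k[:,0]>105)&(k[:,0]<132)&(k[:,1]>120)
    B=P[m]
    if len(B)>20:
        top=B[B[:,2]>np.percentile(B[:,2],50)-.004]; mn=top.mean(0);_,_,V=np.linalg.svd(top-mn,full_matrices=False);d=V[0]*np.sign(V[0][1]);q=(B-mn)@d
        lo,hi=np.percentile(q,[.3,99.7]);print(n,'blue',len(B),'mean',mn,'dir',d,'ends',mn+d*lo,mn+d*hi,'len',hi-lo,'mid',mn+d*(lo+hi)/2)
    m=(abs(P[:,0]-.53)<.15)&(abs(P[:,1]+.264)<.15)&(P[:,2]>.005)&(P[:,2]<.012)&(k[:,1]<60)&(k[:,2]>90)
    if m.sum()>50: print(n,'pad',m.sum(),cv2.minAreaRect(P[m][:,:2].astype(np.float32)))
    for t in ['ruler_center','pad_center','ruler_end_a']:
        r=spotter.tip_of(t,c); print(n,t,[(np.round(w(c,x['centre']),4),round(x['confidence'],2)) for x in r[:2]])
E
python3 m4.py 9 scene side wrist
```

```text
t 13.77 pos [ 0.5305 -0.2688  0.1605] tilt/x axis [ 0.118  0.993 -0.002] z [-0.007 -0.001 -1.   ] j [ 0.86  0.51 -0.58  1.75  0.33  0.99  0.04] F [ 0.3 -0.5 -1.2] gap 0.0137
[-0.54  0.02  0.14] [-0.08  0.02  0.05]
scene blue 318 mean [ 0.5406 -0.1951  0.1727] dir [ 0.1138  0.9935 -0.0012] ends [ 0.5186 -0.3871  0.173 ] [ 0.5502 -0.1115  0.1726] len 0.2774481219999896 mid [ 0.5344 -0.2493  0.1728]
scene pad 1787 ((0.530325710773468, -0.2633335590362549), (0.15262524783611298, 0.2150249183177948), 83.7593994140625)
scene ruler_center [(array([ 0.5315, -0.2511,  0.1605]), 0.78)]
scene pad_center [(array([0.4902, 0.2565, 0.0016]), 0.71), (array([ 0.5277, -0.2636,  0.0071]), 0.56)]
scene ruler_end_a [(array([ 0.5168, -0.3911,  0.1639]), 0.63), (array([ 0.5479, -0.1118,  0.1609]), 0.57)]
side blue 410 mean [ 0.5385 -0.1911  0.1749] dir [ 0.1221  0.9925 -0.0024] ends [ 0.5199 -0.342   0.1752] [ 0.5485 -0.1096  0.1747] len 0.23411556006305742 mid [ 0.5342 -0.2258  0.175 ]
side pad 1352 ((0.5316216349601746, -0.26393839716911316), (0.1549539417028427, 0.21138016879558563), 83.98125457763672)
side ruler_center [(array([ 0.537 , -0.2531,  0.1629]), 0.78)]
side pad_center [(array([ 0.5361, -0.2662,  0.0109]), 0.76)]
side ruler_end_a [(array([ 0.5172, -0.3907,  0.164 ]), 0.73), (array([ 0.5512, -0.1131,  0.1654]), 0.69)]
wrist blue 8338 mean [ 0.537  -0.2131  0.1742] dir [ 0.1184  0.993  -0.0021] ends [ 0.5263 -0.3026  0.1743] [ 0.5441 -0.1537  0.174 ] len 0.14998694338154547 mid [ 0.5352 -0.2282  0.1742]
wrist pad 12743 ((0.5313065648078918, -0.25525084137916565), (0.12942734360694885, 0.21011154353618622), 83.7757339477539)
wrist ruler_center [(array([ 0.53  , -0.2473,  0.1657]), 0.79)]
wrist pad_center []
wrist ruler_end_a []
```

View pics/scene9.png

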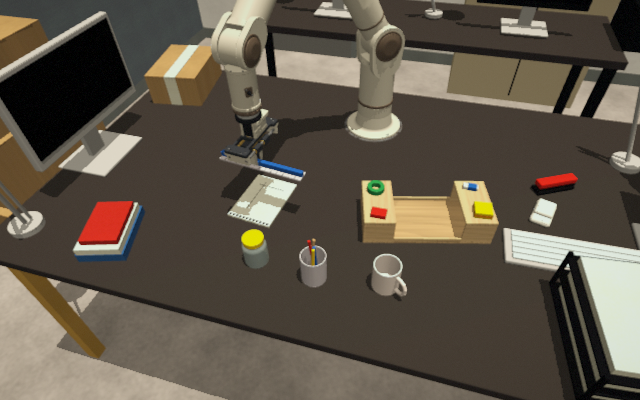

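View pics/wrist9.png

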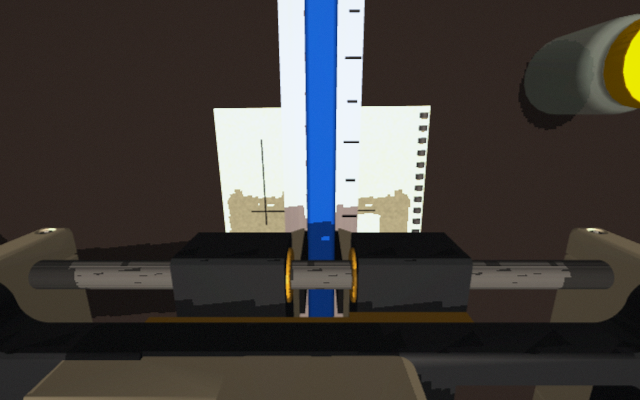

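View pics/side9.png

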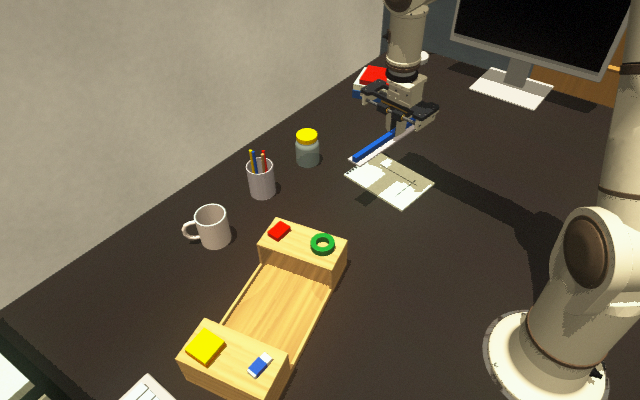

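The pictures agree: the ruler is level over the pad (scene px (262,163), pad at (263,200) below), and its middle is about 12.5 mm too far in +y. Final correction.

Emit:
apply_moves(
  plan=[
    [[-0.1,0,0.05],[0,0,0],-1],
    [[-0.2,0,0.1],[-0.05,0,0],-1],
    [[-0.3,0,0.1],[-0.08,0,0],-1],
    [[-0.4,0,0.1],[-0.08,0.02,0],-1],
    [[-0.5,0,0.1],[-0.08,0.02,0],-1],
    [[-0.5,0,0.1],[-0.08,0.02,0],-1],
    [[-0.5,0,0.1],[-0.08,0.02,0],-1],
    [[-0.5,0,0.1],[-0.08,0.02,0],-1],
  ],
)

```text
clock: 15.03
position: [0.5289, -0.2816, 0.1579]
eef_rot: [0.748, 0.664, 0.0, -0.0]
wrist_force: [-1.4, -0.5, -1.0]
finger_gap: 0.0136
```

Emit:
apply_moves(
  plan=[
    [[0,0,0],[0,0,0],-1],
    [[0,0,0],[0,0,0],-1],
    [[0,0,0],[0,0,0],-1],
    [[0,0,0],[0,0,0],-1],
    [[0,0,0],[0,0,0],-1],
    [[0,0,0],[0,0,0],-1],
    [[0,0,0],[0,0,0],-1],
    [[0,0,0],[0,0,0],-1],
  ],
)

```text
clock: 15.7
position: [0.5288, -0.2816, 0.1579]
eef_rot: [0.748, 0.664, -0.0, -0.0]
wrist_force: [0.1, -0.1, -0.9]
finger_gap: 0.0135
```

```bash
python3 m4.py 10 scene side
python3 - <<'E'
from h import *
o=manip.observe();print(np.abs(o['qd']).max())
c=shot('side','x1');d=shot('scene','x2')
for t in ['notes','tape','eraser','clipbox','mug','jar','pencup']:
    for k in(c,d):
        r=spotter.tip_of(t,k);print(t,[(np.round(w(k,x['centre']),4),round(x['confidence'],2)) for x in r[:1]])
E
```

```text
t 15.7 pos [ 0.5288 -0.2816  0.1579] tilt/x axis [ 0.118  0.993 -0.   ] z [-0.  0. -1.] j [ 0.88  0.52 -0.57  1.74  0.33  0.98  0.06] F [ 0.1 -0.1 -0.9] gap 0.0135
[-0.03  0.03  0.04] [-0.    0.    0.04]
scene blue 309 mean [ 0.5391 -0.2057  0.1701] dir [ 0.114   0.9935 -0.0022] ends [ 0.5168 -0.3999  0.1706] [ 0.5486 -0.123   0.17  ] len 0.27868306530644193 mid [ 0.5327 -0.2615  0.1703]
scene pad 1774 ((0.5306136608123779, -0.26332664489746094), (0.15310369431972504, 0.21427984535694122), 83.64247131347656)
scene ruler_center []
scene pad_center [(array([ 0.5296, -0.2639,  0.0092]), 0.85)]
scene ruler_end_a [(array([ 0.5448, -0.1253,  0.1625]), 0.94), (array([ 0.5162, -0.4055,  0.156 ]), 0.84)]
side blue 397 mean [ 0.5365 -0.2039  0.1722] dir [ 0.1228  0.9924 -0.0011] ends [ 0.5175 -0.3572  0.1723] [ 0.5466 -0.1223  0.1721] len 0.23669139783177756 mid [ 0.532  -0.2398  0.1722]
side pad 1485 ((0.531437873840332, -0.26408758759498596), (0.15350942313671112, 0.21161553263664246), 83.92479705810547)
side ruler_center [(array([ 0.5332, -0.2644,  0.1608]), 0.84), (array([ 0.5488, -0.1227,
[... 194 characters left out ...]
4412284411605
notes [(array([0.4992, 0.4184, 0.091 ]), 0.58)]
notes [(array([0.4946, 0.4188, 0.0895]), 0.52)]
tape [(array([0.4806, 0.1051, 0.0931]), 0.67)]
tape [(array([0.4779, 0.1001, 0.0868]), 0.69)]
eraser [(array([0.3932, 0.3798, 0.0888]), 0.72)]
eraser [(array([0.3957, 0.3791, 0.0868]), 0.53)]
clipbox [(array([0.5828, 0.1295, 0.0908]), 0.5)]
clipbox [(array([0.5808, 0.1298, 0.0874]), 0.66)]
mug [(array([ 0.7551,  0.1864, -0.0026]), 0.67)]
mug [(array([ 0.7532,  0.1881, -0.0027]), 0.68)]
jar [(array([ 0.7688, -0.1911,  0.0035]), 0.86)]
jar [(array([ 0.7686, -0.1899, -0.0017]), 0.96)]
pencup [(array([ 0.7799, -0.0172,  0.0025]), 0.69)]
pencup [(array([ 0.7841, -0.0131,  0.0016]), 0.75)]
```

Centred, level and still, and none of the bystanders has moved.

```bash
python3 -c "
from bench import close_job
print(close_job())"
```

```text
the job is handed in; nothing more can be done
None
```

The straightedge is out of the organiser and held level, rib up, about 15 cm above the middle of the pad. I handed the job in at about 17 s of the 54 s allowed.

**What I did:** I gripped the rib about 18 mm off its middle at 40 N and lined the straightedge up with the organiser. I slid its +y end deeper under that shelf and tilted it until the other end cleared its shelf, reaching about 21° on the way out. Then I brought it out diagonally, levelled it and carried it to the pad. The wrist force readings showed no sign of contact on the way out.

**Last checks:**

| Check | Result |
|---|---|
| Straightedge middle (x, y) | about (0.532, -0.263) |
| Pad centre (x, y) | about (0.531, -0.264) |
| Straightedge centre height | about 0.160 m, roughly 15 cm above the pad top |
| Tilt, from the arm's pose | about 0° |
| Tilt, from the rib in the pictures | about 0.1° |
| Arm speed | about 0.002 rad/s or less at every joint |
| Grip | steady at 13.5 mm on the 14 mm rib |

The notes, tape, eraser, clip box, mug, jar and pen cup all measured within about 5 mm of where they started, which is about the accuracy of the measurement.

**Disagreements:** the side camera's direct measurement of the rib gave a middle about 2 cm off, because the gripper hid one end. The scene camera and the network's end points agreed with the values above. The network's pad-centre readings from the two cameras differed by about 4 mm, so I relied on the depth outline of the pad instead.

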